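# Clear the hand rest and draw the index plunger

### The arm

A 7-joint arm with a two-finger parallel gripper is mounted at the origin on a cart in front of the work surface, level with it; the furniture and walls round the work are solid. World frame = base frame: x ahead of the robot, y to its left, z up, the work surface at z = 0. Lengths are in m, angles in rad, forces in N, time in s.
With the tool pointing down it reaches from about 0.35 to 0.9 m from the base axis. Payload 8.1 kg.
Tool frame: the origin (TCP) lies on the centre line of the jaws, within the pads' length; the fingertips stand 22 mm ahead of it and the grasp point (between the pads) lies 3 mm ahead of it (arm.finger_overhang is the distance from the TCP to the fingertips, in m); z points along the fingers, y is the direction in which the jaws open and shut (so a half turn about z gives the same grasp; the last joint's range is limited). The gripper opens to 92 mm and grips with 3 to 60 N. Pads are 19 mm wide; open, the fingers measure 130 mm over their backs; the gripper's body (75 mm by 190 mm) begins 47 mm behind the grasp point.
Start: joints at [-1.413, 0.434, 0.025, 1.573, -0.012, 1.134, -0.075], TCP at [0.161, 0.604, 0.249] pointing down, gripper open.
Joint ranges: [-2.62, 2.62], [-0.44, 2.09], [-1.27, 1.32], [0.08, 2.57], [-1.32, 4.46], [0.12, 2], [-2.74, 2.74]. Speed limits (rad/s): [2.22, 2.22, 3.01, 3.01, 3.14, 3.14, 3.14].

### API

Orientations are given as a rotation vector (axis times angle).
In Python, from cell import arm gives the robot as it stands. The module is installed in compiled form; this text tells all that it offers.
- The arm moves only by the tool step_arm, never from a script. Its argument "plan" is a list of rows, each an object of numbers: "wx", "wy", "wz": the turn, a rotation vector about the tool's x, y, z in units of 6 degrees (1.0 is 6 degrees); "tx", "ty", "tz": the shift along the tool's x, y, z in cm; "hand": the opening, from 0 (shut) to 1 (fully open). A call has exactly 10 rows; each row shifts and turns the commanded pose from where the row before left it, along the tool's axes as they then stand; what a row does not reach is not made up. A row lasts 1/12 s, in which the tool goes at most 41.7 mm and 7.16 degrees, less where a joint would pass 70% of its speed; a pose out of reach is approached as far as the arm can. A call is refused whole if a number of a shift passes 4.17 or a number of a turn 1, either way. A call with a gripper value outside its range is refused whole. The fingers move at their own pace and stop on an object; "force" is the grip in N (left out, the last holds). Time passes only in rows, so rows that do not move let the fingers close, or fill a call up. It gives the time, the measured TCP pose, the force and the opening at its end, in the units of the state.
- arm.observe(): the state, without advancing time (a new reading comes with each control period).
- arm.get_image(name): name is "scene" or "top" or "wrist"; returns (picture, depth): 480x640x3 uint8, red, green, blue; 480x640 float32, m along the optical axis (not along the pixel's ray), 0 where there is no reading.
- arm.calibration(name): a dict with "mtx" (3x3 intrinsics, pixels), "R" (3x3) and "t" (3): a world point X has camera coordinates R X + t. Camera axes: x right, y down, z forward; pixel columns grow to the right and rows downward; lengths in m; the calibration is good to about 2 mm. A picture is of the moment at which its call begins: read the wrist's pose just before it. calibration takes no time and is no camera call; for the wrist camera it gives the pose at the moment of the call.
- arm.sign_off(): hands the job in, once; it reports no verdict.
The state is a dict: "clock": time; "joints": joint angles; "dq": joint speeds; "joint_efforts": joint torques, N m; "position": TCP position; "ee_rot": TCP orientation; "force": force on the tool from outside, world axes, zero at the start; "ft_torque": the same for the moment, N m; "width": opening from 0.0 (shut) to 1.0 (fully open).
Only numpy, scipy, OpenCV 4.12 (cv2) and the standard library are available. Lean on these libraries where they do the work, as an engineer would, in place of code of your own. Each camera call takes 0.05 s, during which the arm holds its last target.

### The job

The flat hand-rest bar lies across the two pillars of the engraving index fixture, right over the knob of its sprung index plunger. Lift the bar off and lay it flat on the desk beside the fixture without letting it drop, then pull the plunger straight up by its knob, fully to its stop so that its pin is clear of the hole in the index disc, and finish while still holding it there. Do not shift the ink tin, the stone case or the graver that lie about.

Things in the scene. Friction and masses are not known exactly. Their poses are not given: they have to be found in the camera images.
- fixture: Engraving index fixture, screwed down. Origin on the desk surface, on the upright plunger axis; z up, x points from the plunger to the disc's centre, y is the line through the two rest pillars. Grey base plate 194 x 200 mm, 14 mm thick, from x = -60 to +134 and y = -100 to +100 mm.
- disc_top (a point): Centre of the top face of the flat steel index disc, radius 70 mm, top 28 mm above the desk, at fixture x = +60; it does not turn here. Twelve 12 mm seat holes lie on a circle of radius 60. A seal 17 mm thick stands clamped at the centre, its top 78 mm above the desk.
- pillar_l (a point): Centre of the upper face of the rest pillar at fixture y = +80 mm, 94 mm above the desk; flat pad 44 (x) by 20 (y) by 7 mm on a post of radius 8 mm.
- pillar_r (a point): Centre of the upper face of the rest pillar at fixture y = -80 mm, 94 mm above the desk; flat pad 44 (x) by 20 (y) by 7 mm on a post of radius 8 mm.
- bracket (a point): Point on the plunger axis on the upper face of the aluminium bracket that carries the plunger, 44 mm above the desk. Bracket 36 mm wide, from fixture x = -52 to +16. On it round the plunger stand a nut (radius 12.5 mm, up to 50 mm above the desk) and a barrel (radius 9, up to 58).
- knob (a point): Centre of the plunger's black knurled knob, an upright cylinder of diameter 24 and height 24 mm. With the plunger seated it is 72 mm above the desk (knob from z = 60 to 84), on the fixture's z axis; it rises with the plunger.
- plunger (a joint): Travel of the index plunger in m: 0 seated, its 10 mm pin 12 mm deep in the disc's hole; grows as the knob is pulled straight up; 0.016 is the hard stop, with the pin's tip 4 mm clear above the disc. The return spring pulls down with about 3 N at 0 and 5 N at the stop, and draws it back as soon as it is let go.
- rest_bar: Loose dark flat bar, 26 x 225 x 7 mm (x, y, z), 0.1 to 0.2 kg. Origin at the centre of its underside, its length along its y axis, z up. It lies at the start across both pillar tops (underside at z = 94 mm), with its middle about over the knob and 10 mm above it.
- ink_tin: Low round dark-blue ink tin, 75 x 67 x 24 mm, lying on the desk on the fixture's -y side; origin at the centre of its underside. To be left alone.
- stone_case: Grey-black oblong sharpening-stone case, 30 x 88 x 17 mm, on the desk on the fixture's -y side; origin at the centre of its underside. To be left alone.
- graver: Thin graver with dark handle and steel tip, 9 x 150 x 8 mm, lying on the desk on the fixture's -x side, its length about along the fixture's y; origin at the centre of its underside. To be left alone.

How it is judged:
By the outcome, as a careful person would: the job done as asked, in the order asked, and still so for the second after the job is handed in, while the arm keeps its last pose, push and grip.
It also fails if it takes over 46 s, if anything falls off the work surface, if the arm or the gripper's body presses on something with over 40 N, if the wrist force passes 120 N, or if a joint passes its speed limit or range.

## Working session

There is one attempt and no reset: what is moved stays moved. The work goes in short steps, Python scripts to look and compute and a tool call to move; the robot and the scene stay as the last step left them, time stands still between calls to the robot, and variables do not carry over. Pictures are saved under pics/ and viewed, and the job is handed in when it is done.

Besides the shell and the picture viewer there is one more tool, called after ">>>" by a JSON object that holds its "api" and its "payload", one argument or row to a line. step_arm: Moves the arm, as the interface text tells. Its arguments: {"type":"object","properties":{"plan":{"type":"array"},"force":{"type":"number"}},"required":["plan"]}

```bash
mkdir -p pics; ls
python3 - <<'E'
from cell import arm
import cv2, numpy as np
s=arm.observe(); print(s)
for n in ("scene","top","wrist"):
    c=arm.calibration(n); im,d=arm.get_image(n)
    cv2.imwrite(f"pics/{n}0.png",im[:,:,::-1]); np.savez(f"{n}0.npz",im=im,d=d,**c)
    print(n,c)
E
```

```text
pics
{'clock': 0.0, 'joints': array([-1.4126108 ,  0.43523843,  0.02495419,  1.57411202, -0.01159262,
        1.13400019, -0.07506501]), 'dq': array([ 0.00037561, -0.00025079, -0.00040862, -0.00049826,  0.00071148,
       -0.00170938, -0.0004078 ]), 'joint_efforts': array([ 1.67068833e-04, -6.67840648e+01,  9.85529758e-01, -3.14462328e+01,
       -6.03647414e-02,  4.28005157e-02,  1.84275282e-04]), 'position': array([0.16106913, 0.60338409, 0.24792936]), 'ee_rot': array([-4.08495601e-01, -3.11485485e+00,  2.53187217e-03]), 'force': array([-0.65007031, -0.69339839,  0.34333756]), 'ft_torque': array([ 0.01484544,  0.0264123 , -0.00201836]), 'width': 0.9992212060920213}
scene {'mtx': array([[529.90526664,   0.        , 317.46714228],
       [  0.        , 529.90526664, 234.26673734],
       [  0.        ,   0.        ,   1.        ]]), 'R': array([[ 0.88134794, -0.47206831, -0.01942494],
       [-0.22778488, -0.38853372, -0.89283571],
       [ 0.4139322 ,  0.79132362, -0.44996341]]), 't': array([-0.44881708,  0.21453534,  0.59406048])}
top {'mtx': array([[590.06246738,   0.        , 320.99224263],
       [  0.        , 590.06246738, 247.82467973],
       [  0.        ,   0.        ,   1.        ]]), 'R': array([[ 0.00930164, -0.99991561, -0.00906945],
       [-0.98861883, -0.00783386, -0.15023794],
       [ 0.15015421,  0.01036369, -0.98860827]]), 't': array([0.07377724, 0.54682844, 0.86581173])}
wrist {'mtx': array([[335.08419678,   0.        , 322.57613081],
       [  0.        , 335.08419678, 244.71773842],
       [  0.        ,   0.        ,   1.        ]]), 'R': array([[ 2.57956616e-01,  9.66156045e-01, -9.38825636e-04],
       [ 9.26529287e-01, -2.47100888e-01,  2.83698133e-01],
       [ 2.73864681e-01, -7.40516598e-02, -9.58913181e-01]]), 't': array([-0.62319351, -0.03510037,  0.39146873])}
```

View pics/top0.png

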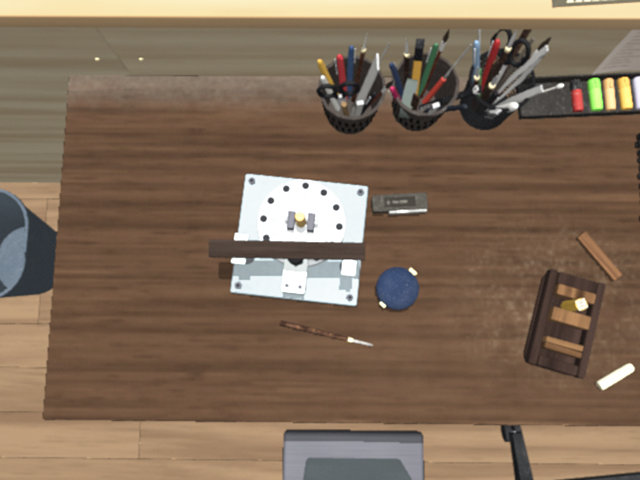

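View pics/scene0.png

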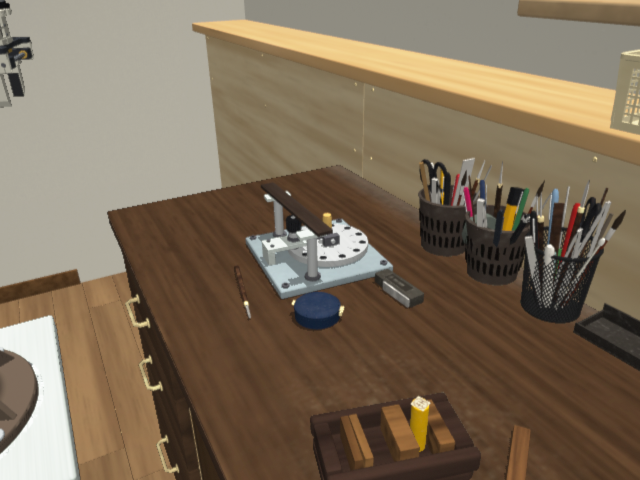

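View pics/wrist0.png

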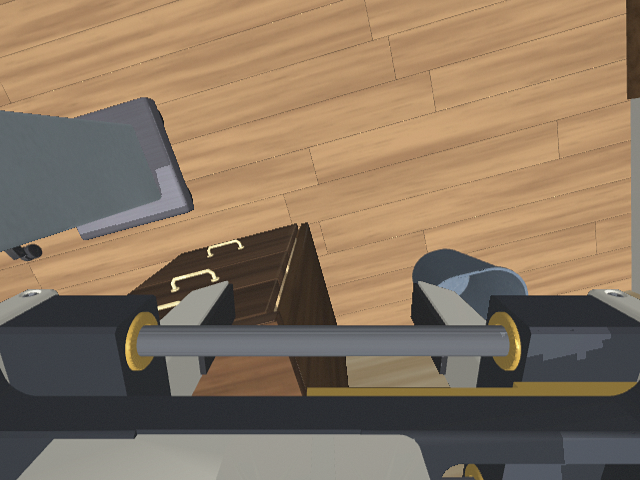

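```bash
cat > h.py <<'E'
import numpy as np, cv2
def cloud(f):
    z=np.load(f); d=z['d']; K=z['mtx']; v,u=np.mgrid[:480,:640]
    c=np.stack([(u-K[0,2])/K[0,0]*d,(v-K[1,2])/K[1,1]*d,d],-1)
    P=(c-z['t'])@z['R']; P[d==0]=np.nan
    return z['im'],P
def ray(z,u,v,h):
    K=z['mtx']; r=z['R'].T@np.array([(u-K[0,2])/K[0,0],(v-K[1,2])/K[1,1],1]); o=-z['R'].T@z['t']
    return o+r*(h-o[2])/r[2]
def rect(m,z,h):
    c=max(cv2.findContours(m.astype(np.uint8),cv2.RETR_EXTERNAL,cv2.CHAIN_APPROX_NONE)[0],key=cv2.contourArea)
    p=np.array([ray(z,u,v,h)[:2] for u,v in c[:,0]],np.float32)*1000
    return cv2.minAreaRect(p)
E
python3 - <<'E'
from h import *
im,P=cloud('top0.npz'); z=np.load('top0.npz')
Z=P[...,2]; s=im.astype(int).sum(-1)
roi=np.zeros((480,640),bool); roi[165:320,200:375]=1
print('desk',np.nanmedian(Z[330:400,100:250]))
bar=roi&(s<190)&(Z>.085)&(Z<.115)
print('bar',bar.sum(),np.nanmedian(Z[bar]),rect(bar,z,.101))
plate=roi&(Z>.008)&(s>250)
print('plate+',rect(plate&(Z<.02),z,.014))
disc=roi&(Z>.022)&(Z<.034)&(s>400)
print('disc z',np.nanmedian(Z[disc]))
c=max(cv2.findContours(disc.astype(np.uint8),cv2.RETR_EXTERNAL,cv2.CHAIN_APPROX_NONE)[0],key=cv2.contourArea)
p=np.array([ray(z,u,v,.028)[:2] for u,v in c[:,0]],np.float32)*1000
print('disc',cv2.minEnclosingCircle(p))
for n,(u,v) in dict(tl=(246,175),tr=(368,185),br=(357,305),bl=(232,293)).items(): print(n,ray(z,u,v,.014)*1000)
for n,(u,v) in dict(grav1=(281,323),grav2=(372,346),tinc=(398,289),stone=(400,204),deskL=(60,250),deskLt=(70,100)).items(): print(n,ray(z,u,v,.0)*1000)
pl=roi&(Z>.088)&(Z<.099)&(s>400)
n,l,st,ce=cv2.connectedComponentsWithStats(pl.astype(np.uint8))
for i in range(1,n):
    if st[i,4]>15: print('pad',st[i],ce[i],ray(z,*ce[i],.094)*1000)
e=cv2.resize(im[160:320,195:385],None,fx=4,fy=3.7)
cv2.imwrite('pics/crop0.png',e[:,:,::-1])
E
```

```text
desk -0.0004222552470608184
bar 102 0.10020390902105794 ((525.3216552734375, 166.00143432617188), (4.345402717590332, 24.4664363861084), 0.45994797348976135)
plate+ ((504.82147216796875, 119.59881591796875), (199.46263122558594, 71.83352661132812), 84.72127532958984)
disc z 0.027658062935829453
disc ((589.184326171875, 111.32879638671875), 69.66473388671875)
tl [668.55389759 201.18792672  14.        ]
tr [653.28772506   4.03628658  14.        ]
br [460.52062364  21.71184935  14.        ]
bl [477.56455413 217.75895537  14.        ]
grav1 [431.88484319 140.98214839   0.        ]
grav2 [397.39256691  -2.52729174   0.        ]
tinc [487.2290815 -44.1777852   0.       ]
stone [625.57469446 -48.84739475   0.        ]
deskL [545.60508228 500.38438572   0.        ]
deskLt [800.31514428 502.88375787   0.        ]
pad [234 233  14   8  85] [240.56470588 236.17647059] [554.42848915 195.06758725  94.        ]
pad [231 257  15   7  81] [237.79012346 260.19753086] [519.1795305  198.03318453  94.        ]
pad [341 259  15  17 217] [348.03225806 267.03686636] [510.539414    38.72758489  94.        ]
```

View pics/crop0.png

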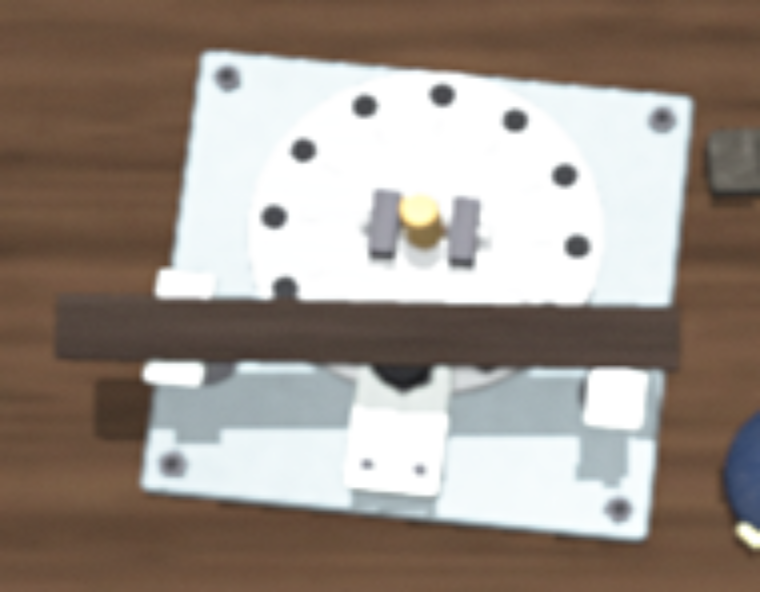

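Run:
```python
from h import *
im,P=cloud('top0.npz'); z=np.load('top0.npz')
Z=P[...,2]; s=im.astype(int).sum(-1)
roi=np.zeros((480,640),bool); roi[230:270,200:375]=1
bar=roi&(s<230)&(Z>.08)&(Z<.12)
print(bar.sum(), s[248,212:362:10], np.round(Z[248,212:362:10],3))
bar=cv2.morphologyEx(bar.astype(np.uint8),cv2.MORPH_CLOSE,np.ones((3,3)))
r=rect(bar,z,.101); print(r); print(cv2.boxPoints(r))
# scene view bar
im2,P2=cloud('scene0.npz'); z2=np.load('scene0.npz'); Z2=P2[...,2]
roi2=np.zeros((480,640),bool); roi2[170:245,250:345]=1
b2=roi2&(Z2>.097)&(Z2<.106)&(im2.sum(-1)<300)
print(b2.sum(),np.nanmedian(Z2[b2]),rect(b2,z2,.101))
```

```text
2324 [212 219 228 234 235 232 233 229 218 210 208 206 200 204 212] [0.101 0.1   0.099 0.1   0.099 0.1   0.101 0.1   0.1   0.101 0.102 0.1
 0.099 0.101 0.1  ]
((531.2084350585938, 128.28692626953125), (223.68914794921875, 32.16495895385742), 88.6539535522461)
[[512.50305   16.851013]
 [544.6592    16.095428]
 [549.9138   239.72284 ]
 [517.7577   240.47842 ]]
1054 0.10260291484240133 ((533.1358642578125, 126.54569244384766), (234.8057098388672, 30.28685760498047), 89.2490005493164)
```

Run:
```python
from h import *
im,P=cloud('top0.npz'); z=np.load('top0.npz')
Z=P[...,2]; s=im.astype(int).sum(-1)
roi=np.zeros((480,640),bool); roi[230:270,200:375]=1
bar=roi&(s<260)&(Z>.08)&(Z<.12)
cols=[c for c in range(216,358)]
up=np.array([np.nonzero(bar[:,c])[0].min()-.5 for c in cols]); lo=np.array([np.nonzero(bar[:,c])[0].max()+.5 for c in cols])
for nm,e,h in (('up',up,.101),('lo',lo,.094)):
    k=np.ones(len(e),bool)
    for _ in range(5):
        f=np.polyfit(np.array(cols)[k],e[k],1); k=abs(np.polyval(f,cols)-e)<1
    a=ray(z,210,np.polyval(f,210),h)*1000;b=ray(z,363,np.polyval(f,363),h)*1000
    print(nm,k.sum(),f,a[:2],b[:2],np.degrees(np.arctan2(a[0]-b[0],a[1]-b[1])))
for v in (244,248,252,256):
    n=np.nonzero(bar[v])[0]; print(v,n.min(),n.max(),ray(z,n.min()-.5,v,.101)[:2],ray(z,n.max()+.5,v,.101)[:2])
```

```text
up 118 [1.82031701e-02 2.36761926e+02] [546.44500047 237.94143663] [544.11070126  17.56401144] 0.6068701954208119
lo 127 [1.82504892e-02 2.52350423e+02] [524.71050054 238.49171591] [522.42615656  17.16519221] 0.5913372676029064
244 209 364 [0.54144512 0.23991788] [0.5432106  0.01541176]
248 208 363 [0.535609   0.24113768] [0.53738684 0.01685623]
252 208 363 [0.52979623 0.24091527] [0.53158631 0.01686502]
256 208 363 [0.52399544 0.24069332] [0.52579771 0.01687378]
```

```bash
cat >> h.py <<'E'
from scipy.spatial.transform import Rotation as Ro
def plan(p,q,goal,gR,n,m=None):
    """n rows; goal pos (m), gR Rotation; turn spread over the first m rows"""
    m=m or n
    p=np.array(p);R=Ro.from_rotvec(q); w=(R.inv()*gR).as_rotvec()/np.radians(6)
    rows=[];g=np.array(goal)
    for i in range(n):
        wi=np.round(w/m,2) if i<m else np.zeros(3)
        t=np.round(R.inv().apply((g-p)/(n-i))*100,2)
        rows.append((wi,t)); p=p+R.apply(t/100); R=R*Ro.from_rotvec(wi*np.radians(6))
    for wi,t in rows: print('wx %.2f wy %.2f wz %.2f | tx %.2f ty %.2f tz %.2f'%(*wi,*t))
    print('end',p,R.as_rotvec())
def down(yaw_y): # tool y at this world angle (deg), z down
    a=np.radians(yaw_y); y=np.array([np.cos(a),np.sin(a),0]); z=np.array([0,0,-1.]); x=np.cross(y,z)
    return Ro.from_matrix(np.stack([x,y,z],1))
E
python3 - <<'E'
from h import *
from cell import arm
s=arm.observe()
plan(s['position'],s['ee_rot'],[.534,.128,.20],down(-.6),20,18)
E
```

```text
wx -0.00 wy 0.00 wz 0.70 | tx -2.41 ty -1.82 tz 0.24
wx -0.00 wy 0.00 wz 0.70 | tx -2.54 ty -1.63 tz 0.24
wx -0.00 wy 0.00 wz 0.70 | tx -2.65 ty -1.44 tz 0.24
wx -0.00 wy 0.00 wz 0.70 | tx -2.75 ty -1.25 tz 0.24
wx -0.00 wy 0.00 wz 0.70 | tx -2.84 ty -1.04 tz 0.24
wx -0.00 wy 0.00 wz 0.70 | tx -2.91 ty -0.83 tz 0.24
wx -0.00 wy 0.00 wz 0.70 | tx -2.96 ty -0.61 tz 0.24
wx -0.00 wy 0.00 wz 0.70 | tx -3.00 ty -0.40 tz 0.24
wx -0.00 wy 0.00 wz 0.70 | tx -3.02 ty -0.18 tz 0.25
wx -0.00 wy 0.00 wz 0.70 | tx -3.02 ty 0.05 tz 0.24
wx -0.00 wy 0.00 wz 0.70 | tx -3.01 ty 0.27 tz 0.25
wx -0.00 wy 0.00 wz 0.70 | tx -2.98 ty 0.49 tz 0.24
wx -0.00 wy 0.00 wz 0.70 | tx -2.94 ty 0.70 tz 0.25
wx -0.00 wy 0.00 wz 0.70 | tx -2.88 ty 0.92 tz 0.24
wx -0.00 wy 0.00 wz 0.70 | tx -2.80 ty 1.12 tz 0.25
wx -0.00 wy 0.00 wz 0.70 | tx -2.71 ty 1.33 tz 0.24
wx -0.00 wy 0.00 wz 0.70 | tx -2.61 ty 1.52 tz 0.25
wx -0.00 wy 0.00 wz 0.70 | tx -2.49 ty 1.71 tz 0.24
wx 0.00 wy 0.00 wz 0.00 | tx -2.36 ty 1.88 tz 0.25
wx 0.00 wy 0.00 wz 0.00 | tx -2.36 ty 1.89 tz 0.24
end [0.53401688 0.12802189 0.20000918] [ 2.23158133e+00  2.21028235e+00 -1.55081879e-03]
```

>>> {"api": "step_arm", "payload": {
  "plan": [
    {"wz": 0.7,"tx": -2.4,"ty": -1.8,"tz": 0.24},
    {"wz": 0.7,"tx": -2.55,"ty": -1.65,"tz": 0.24},
    {"wz": 0.7,"tx": -2.65,"ty": -1.45,"tz": 0.24},
    {"wz": 0.7,"tx": -2.75,"ty": -1.25,"tz": 0.24},
    {"wz": 0.7,"tx": -2.85,"ty": -1.05,"tz": 0.24},
    {"wz": 0.7,"tx": -2.9,"ty": -0.85,"tz": 0.24},
    {"wz": 0.7,"tx": -2.95,"ty": -0.6,"tz": 0.24},
    {"wz": 0.7,"tx": -3.0,"ty": -0.4,"tz": 0.24},
    {"wz": 0.7,"tx": -3.0,"ty": -0.2,"tz": 0.24},
    {"wz": 0.7,"tx": -3.0,"ty": 0.05,"tz": 0.24}
  ]
}}

```text
invalid input at $.plan[0]: expected keys wx, wy, wz, tx, ty, tz, hand
```

Run:
```python
from h import *
from cell import arm
s=arm.observe()
print(s['position'],s['clock'])
plan(s['position'],s['ee_rot'],[.534,.128,.20],down(-.6),10,9)
```

```text
[0.16110747 0.60350776 0.24812972] 0.15
wx -0.00 wy 0.00 wz 1.40 | tx -4.83 ty -3.63 tz 0.49
wx -0.00 wy 0.00 wz 1.40 | tx -5.31 ty -2.89 tz 0.49
wx -0.00 wy 0.00 wz 1.40 | tx -5.67 ty -2.08 tz 0.49
wx -0.00 wy 0.00 wz 1.40 | tx -5.92 ty -1.23 tz 0.48
wx -0.00 wy 0.00 wz 1.40 | tx -6.03 ty -0.35 tz 0.49
wx -0.00 wy 0.00 wz 1.40 | tx -6.02 ty 0.53 tz 0.48
wx -0.00 wy 0.00 wz 1.40 | tx -5.88 ty 1.41 tz 0.49
wx -0.00 wy 0.00 wz 1.40 | tx -5.61 ty 2.25 tz 0.48
wx -0.00 wy 0.00 wz 1.40 | tx -5.22 ty 3.04 tz 0.49
wx 0.00 wy 0.00 wz 0.00 | tx -4.71 ty 3.77 tz 0.48
end [0.53398367 0.12802179 0.20000919] [ 2.23158133e+00  2.21028235e+00 -1.55081879e-03]
```

>>> {"api": "step_arm", "payload": {
  "plan": [
    {"wx": 0,"wy": 0,"wz": 0.7,"tx": -2.4,"ty": -1.8,"tz": 0.24,"hand": 1},
    {"wx": 0,"wy": 0,"wz": 0.7,"tx": -2.55,"ty": -1.65,"tz": 0.24,"hand": 1},
    {"wx": 0,"wy": 0,"wz": 0.7,"tx": -2.65,"ty": -1.45,"tz": 0.24,"hand": 1},
    {"wx": 0,"wy": 0,"wz": 0.7,"tx": -2.75,"ty": -1.25,"tz": 0.24,"hand": 1},
    {"wx": 0,"wy": 0,"wz": 0.7,"tx": -2.85,"ty": -1.05,"tz": 0.24,"hand": 1},
    {"wx": 0,"wy": 0,"wz": 0.7,"tx": -2.9,"ty": -0.85,"tz": 0.24,"hand": 1},
    {"wx": 0,"wy": 0,"wz": 0.7,"tx": -2.95,"ty": -0.6,"tz": 0.24,"hand": 1},
    {"wx": 0,"wy": 0,"wz": 0.7,"tx": -3.0,"ty": -0.4,"tz": 0.24,"hand": 1},
    {"wx": 0,"wy": 0,"wz": 0.7,"tx": -3.0,"ty": -0.2,"tz": 0.24,"hand": 1},
    {"wx": 0,"wy": 0,"wz": 0.7,"tx": -3.0,"ty": 0.05,"tz": 0.24,"hand": 1}
  ]
}}

```text
clock: 0.98
position: [0.3476, 0.3647, 0.2246]
ee_rot: [-1.503, -2.759, 0.0]
force: [0.6, -0.2, 0.8]
width: 1.001
```

Run:
```python
from h import *
from cell import arm
s=arm.observe()
print(s['position'],s['ee_rot'],s['joints'],s['clock'])
plan(s['position'],s['ee_rot'],[.534,.128,.20],down(-.6),10,9)
```

```text
[0.3476049  0.36466715 0.22457259] [-1.50252706e+00 -2.75887063e+00  1.77030834e-04] [-1.12490621  0.26109636  0.26003763  1.91233253 -0.08019688  0.97819036
 -0.25504707] 0.9833
wx -0.00 wy 0.00 wz 0.62 | tx -3.00 ty 0.28 tz 0.25
wx -0.00 wy 0.00 wz 0.62 | tx -2.97 ty 0.48 tz 0.25
wx -0.00 wy 0.00 wz 0.62 | tx -2.94 ty 0.67 tz 0.24
wx -0.00 wy 0.00 wz 0.62 | tx -2.89 ty 0.86 tz 0.25
wx -0.00 wy 0.00 wz 0.62 | tx -2.83 ty 1.04 tz 0.24
wx -0.00 wy 0.00 wz 0.62 | tx -2.75 ty 1.22 tz 0.25
wx -0.00 wy 0.00 wz 0.62 | tx -2.67 ty 1.40 tz 0.24
wx -0.00 wy 0.00 wz 0.62 | tx -2.57 ty 1.57 tz 0.25
wx -0.00 wy 0.00 wz 0.62 | tx -2.46 ty 1.73 tz 0.24
wx 0.00 wy 0.00 wz 0.00 | tx -2.35 ty 1.89 tz 0.25
end [0.53396883 0.12798028 0.19995735] [-2.23351376e+00 -2.20920857e+00  2.16309386e-04]
```

>>> {"api": "step_arm", "payload": {
  "plan": [
    {"wx": 0,"wy": 0,"wz": 0.62,"tx": -3.0,"ty": 0.3,"tz": 0.25,"hand": 1},
    {"wx": 0,"wy": 0,"wz": 0.62,"tx": -2.95,"ty": 0.5,"tz": 0.25,"hand": 1},
    {"wx": 0,"wy": 0,"wz": 0.62,"tx": -2.95,"ty": 0.65,"tz": 0.25,"hand": 1},
    {"wx": 0,"wy": 0,"wz": 0.62,"tx": -2.9,"ty": 0.85,"tz": 0.25,"hand": 1},
    {"wx": 0,"wy": 0,"wz": 0.62,"tx": -2.85,"ty": 1.05,"tz": 0.25,"hand": 1},
    {"wx": 0,"wy": 0,"wz": 0.62,"tx": -2.75,"ty": 1.2,"tz": 0.25,"hand": 1},
    {"wx": 0,"wy": 0,"wz": 0.62,"tx": -2.65,"ty": 1.4,"tz": 0.25,"hand": 1},
    {"wx": 0,"wy": 0,"wz": 0.62,"tx": -2.55,"ty": 1.55,"tz": 0.25,"hand": 1},
    {"wx": 0,"wy": 0,"wz": 0.62,"tx": -2.45,"ty": 1.75,"tz": 0.25,"hand": 1},
    {"wx": 0,"wy": 0,"wz": 0,"tx": -2.35,"ty": 1.9,"tz": 0.2,"hand": 1}
  ]
}}

```text
clock: 1.82
position: [0.5348, 0.1293, 0.1999]
ee_rot: [-2.234, -2.209, 0.0]
force: [0.8, -0.1, -0.0]
width: 1.002
```

Run:
```python
from h import *
from cell import arm
s=arm.observe()
print(s['position'],s['ee_rot'],s['joints'],s['clock'])
n='wrist';c=arm.calibration(n); im,d=arm.get_image(n)
cv2.imwrite(f"pics/{n}1.png",im[:,:,::-1]); np.savez(f"{n}1.npz",im=im,d=d,**c)
```

```text
[0.53480928 0.12927784 0.19992001] [-2.23369473e+00 -2.20879139e+00  3.99028896e-04] [-0.69419618  0.38046081  0.48441864  1.84949754 -0.21234252  0.9629548
 -0.12834605] 1.8167
```

View pics/wrist1.png

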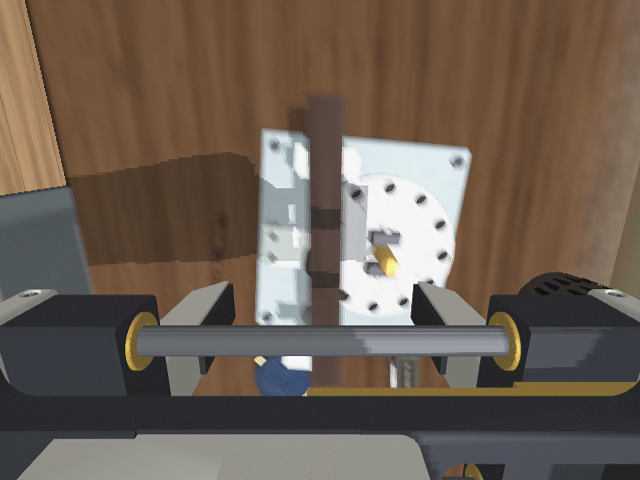

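The wrist picture shows the bar upright around column 325 (top end at row 95), about midway between the jaws, with disc and seal to the right (seal at 385,255). I'll measure the bar from this view.

Run:
```python
from h import *
im,P=cloud('wrist1.npz'); z=np.load('wrist1.npz')
s=im.astype(int).sum(-1); Z=P[...,2]
bar=np.zeros((480,640),bool); bar[85:300,295:355]=1
bar&=(Z>.092)&(Z<.11)
print(bar.sum(),np.nanmedian(Z[bar]))
for v in range(100,300,25):
    n=np.nonzero(bar[v])[0]
    if len(n): print(v,n.min(),n.max(),np.round(ray(z,n.min()-.5,v,.101)[:2]*1000,1),np.round(ray(z,n.max()+.5,v,.101)[:2]*1000,1))
for u in (315,325,335):
    n=np.nonzero(bar[:,u])[0]; print(u,n.min(),ray(z,u,n.min()-.5,.101)*1000)
# plunger-related: disc centre, base corners
for n,(u,v,h) in dict(tl=(262,129,.014),tr=(470,150,.014)).items(): print(n,ray(z,u,v,h)*1000)
```

```text
8374 0.10156899701219141
100 303 341 [522.  233.7] [547.3 233.4]
125 303 341 [521.5 218.3] [547.4 218. ]
150 295 354 [515.7 202.4] [556.3 202. ]
175 304 352 [521.3 185.7] [555.1 185.4]
200 304 340 [520.8 168.4] [546.9 168.1]
225 304 339 [520.3 150.3] [546.3 150.1]
250 305 339 [520.5 131.5] [546.3 131.2]
275 305 339 [520.  111.7] [546.4 111.4]
315 89 [530.19998504 240.416244   101.        ]
325 89 [536.64446996 240.34273389 101.        ]
335 89 [543.08867528 240.26922698 101.        ]
tl [479.58718856 220.20683545  14.        ]
tr [671.12392592 199.63101543  14.        ]
```

>>> {"api": "step_arm", "payload": {
  "plan": [
    {"wx": 0,"wy": 0,"wz": 0,"tx": 0,"ty": 0,"tz": 1.0,"hand": 1},
    {"wx": 0,"wy": 0,"wz": 0,"tx": 0,"ty": 0,"tz": 1.5,"hand": 1},
    {"wx": 0,"wy": 0,"wz": 0,"tx": 0,"ty": 0,"tz": 1.5,"hand": 1},
    {"wx": 0,"wy": 0,"wz": 0,"tx": 0,"ty": 0,"tz": 1.3,"hand": 1},
    {"wx": 0,"wy": 0,"wz": 0,"tx": 0,"ty": 0,"tz": 1.0,"hand": 1},
    {"wx": 0,"wy": 0,"wz": 0,"tx": 0,"ty": 0,"tz": 0.7,"hand": 1},
    {"wx": 0,"wy": 0,"wz": 0,"tx": 0,"ty": 0,"tz": 0.5,"hand": 0.7},
    {"wx": 0,"wy": 0,"wz": 0,"tx": 0,"ty": 0,"tz": 0.3,"hand": 0.6},
    {"wx": 0,"wy": 0,"wz": 0,"tx": 0,"ty": 0,"tz": 0.2,"hand": 0.5},
    {"wx": 0,"wy": 0,"wz": 0,"tx": 0,"ty": 0,"tz": 0,"hand": 0.45}
  ],
  "force": 30
}}

```text
clock: 2.7
position: [0.5343, 0.1305, 0.1202]
ee_rot: [2.23, 2.213, 0.0]
force: [-0.3, 0.1, -0.5]
width: 0.759
```

>>> {"api": "step_arm", "payload": {
  "plan": [
    {"wx": 0,"wy": 0,"wz": 0,"tx": -0.25,"ty": -0.1,"tz": 0.2,"hand": 0.45},
    {"wx": 0,"wy": 0,"wz": 0,"tx": 0,"ty": 0,"tz": 0.15,"hand": 0.4},
    {"wx": 0,"wy": 0,"wz": 0,"tx": 0,"ty": 0,"tz": 0,"hand": 0.35},
    {"wx": 0,"wy": 0,"wz": 0,"tx": 0,"ty": 0,"tz": 0,"hand": 0.3},
    {"wx": 0,"wy": 0,"wz": 0,"tx": 0,"ty": 0,"tz": 0,"hand": 0.25},
    {"wx": 0,"wy": 0,"wz": 0,"tx": 0,"ty": 0,"tz": 0,"hand": 0.2},
    {"wx": 0,"wy": 0,"wz": 0,"tx": 0,"ty": 0,"tz": 0,"hand": 0.1},
    {"wx": 0,"wy": 0,"wz": 0,"tx": 0,"ty": 0,"tz": 0,"hand": 0},
    {"wx": 0,"wy": 0,"wz": 0,"tx": 0,"ty": 0,"tz": 0,"hand": 0},
    {"wx": 0,"wy": 0,"wz": 0,"tx": 0,"ty": 0,"tz": 0,"hand": 0}
  ],
  "force": 30
}}

```text
clock: 3.53
position: [0.5334, 0.128, 0.1169]
ee_rot: [2.23, 2.213, 0.001]
force: [0.4, 0.2, 1.1]
width: 0.274
```

>>> {"api": "step_arm", "payload": {
  "plan": [
    {"wx": 0,"wy": 0,"wz": 0,"tx": 0,"ty": 0,"tz": 0,"hand": 0},
    {"wx": 0,"wy": 0,"wz": 0,"tx": 0,"ty": 0,"tz": 0,"hand": 0},
    {"wx": 0,"wy": 0,"wz": 0,"tx": 0,"ty": 0,"tz": -0.2,"hand": 0},
    {"wx": 0,"wy": 0,"wz": 0,"tx": 0,"ty": 0,"tz": -0.4,"hand": 0},
    {"wx": 0,"wy": 0,"wz": 0,"tx": 0,"ty": 0,"tz": -0.6,"hand": 0},
    {"wx": 0,"wy": 0,"wz": 0,"tx": 0,"ty": 0,"tz": -0.8,"hand": 0},
    {"wx": 0,"wy": 0,"wz": 0,"tx": 0,"ty": 0,"tz": -0.8,"hand": 0},
    {"wx": 0,"wy": 0,"wz": 0,"tx": 0,"ty": 0,"tz": -0.6,"hand": 0},
    {"wx": 0,"wy": 0,"wz": 0,"tx": 0,"ty": 0,"tz": -0.4,"hand": 0},
    {"wx": 0,"wy": 0,"wz": 0,"tx": 0,"ty": 0,"tz": -0.2,"hand": 0}
  ],
  "force": 30
}}

```text
clock: 4.37
position: [0.5336, 0.128, 0.1577]
ee_rot: [2.229, 2.213, 0.002]
force: [-0.7, 0.3, -1.8]
width: 0.275
```

Run:
```python
from h import *
from cell import arm
s=arm.observe()
print(s['position'],s['force'],s['ft_torque'],s['width'],s['clock'])
n='scene';c=arm.calibration(n); im,d=arm.get_image(n)
cv2.imwrite(f"pics/{n}2.png",im[:,:,::-1])
```

```text
[0.53364396 0.12804046 0.15771408] [-0.66741373  0.28638452 -1.76779976] [-0.06529471  0.09446864 -0.039366  ] 0.2746506771418167 4.3667
```

View pics/scene2.png

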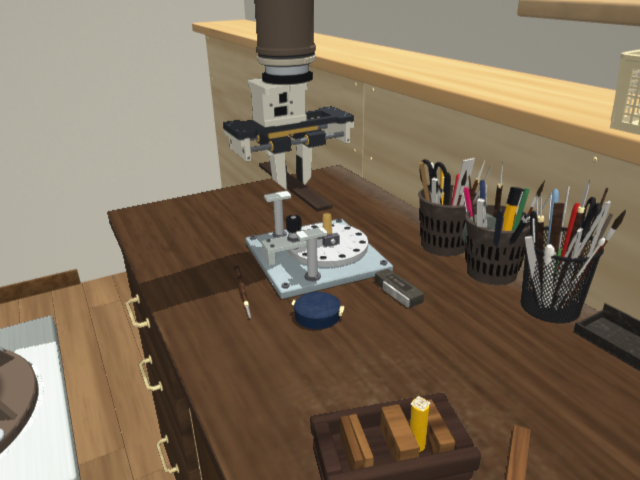

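The bar (260–330, 165–208) hangs level in the jaws, clear of both pillars. Next I move it sideways.

>>> {"api": "step_arm", "payload": {
  "plan": [
    {"wx": 0,"wy": 0,"wz": 0,"tx": 1.0,"ty": 0,"tz": 0,"hand": 0},
    {"wx": 0,"wy": 0,"wz": 0,"tx": 2.0,"ty": 0,"tz": 0,"hand": 0},
    {"wx": 0,"wy": 0,"wz": 0,"tx": 2.8,"ty": 0,"tz": 0,"hand": 0},
    {"wx": 0,"wy": 0,"wz": 0,"tx": 3.2,"ty": 0,"tz": 0,"hand": 0},
    {"wx": 0,"wy": 0,"wz": 0,"tx": 3.2,"ty": 0,"tz": 0,"hand": 0},
    {"wx": 0,"wy": 0,"wz": 0,"tx": 3.2,"ty": 0,"tz": 0,"hand": 0},
    {"wx": 0,"wy": 0,"wz": 0,"tx": 3.0,"ty": 0,"tz": 0,"hand": 0},
    {"wx": 0,"wy": 0,"wz": 0,"tx": 2.3,"ty": 0,"tz": 0,"hand": 0},
    {"wx": 0,"wy": 0,"wz": 0,"tx": 1.3,"ty": 0,"tz": 0,"hand": 0},
    {"wx": 0,"wy": 0,"wz": 0,"tx": 0.7,"ty": 0,"tz": 0,"hand": 0}
  ]
}}

```text
clock: 5.25
position: [0.5339, 0.3577, 0.1559]
ee_rot: [-2.226, -2.216, 0.001]
force: [0.3, -0.0, -1.0]
width: 0.275
```

>>> {"api": "step_arm", "payload": {
  "plan": [
    {"wx": 0,"wy": 0,"wz": 0,"tx": 0,"ty": 0,"tz": 0.5,"hand": 0},
    {"wx": 0,"wy": 0,"wz": 0,"tx": 0,"ty": 0,"tz": 1.0,"hand": 0},
    {"wx": 0,"wy": 0,"wz": 0,"tx": 0,"ty": 0,"tz": 1.5,"hand": 0},
    {"wx": 0,"wy": 0,"wz": 0,"tx": 0,"ty": 0,"tz": 1.8,"hand": 0},
    {"wx": 0,"wy": 0,"wz": 0,"tx": 0,"ty": 0,"tz": 1.8,"hand": 0},
    {"wx": 0,"wy": 0,"wz": 0,"tx": 0,"ty": 0,"tz": 1.8,"hand": 0},
    {"wx": 0,"wy": 0,"wz": 0,"tx": 0,"ty": 0,"tz": 1.5,"hand": 0},
    {"wx": 0,"wy": 0,"wz": 0,"tx": 0,"ty": 0,"tz": 1.2,"hand": 0},
    {"wx": 0,"wy": 0,"wz": 0,"tx": 0,"ty": 0,"tz": 0.8,"hand": 0},
    {"wx": 0,"wy": 0,"wz": 0,"tx": 0,"ty": 0,"tz": 0.4,"hand": 0}
  ]
}}

```text
clock: 6.08
position: [0.5348, 0.3533, 0.0324]
ee_rot: [2.231, 2.211, -0.003]
force: [-0.5, -0.4, -2.2]
width: 0.277
```

Run:
```python
from h import *
from cell import arm
s=arm.observe()
print(s['position'],s['force'],s['ft_torque'],s['width'],s['clock'])
for n in ('scene','top'):
    c=arm.calibration(n); im,d=arm.get_image(n)
    cv2.imwrite(f"pics/{n}3.png",im[:,:,::-1]); np.savez(f"{n}3.npz",im=im,d=d,**c)
```

```text
[0.53477582 0.35327404 0.03239763] [-0.48127418 -0.38550916 -2.1557135 ] [-0.08538787  0.1559224  -0.05547154] 0.27710341144486567 6.0833
```

View pics/scene3.png

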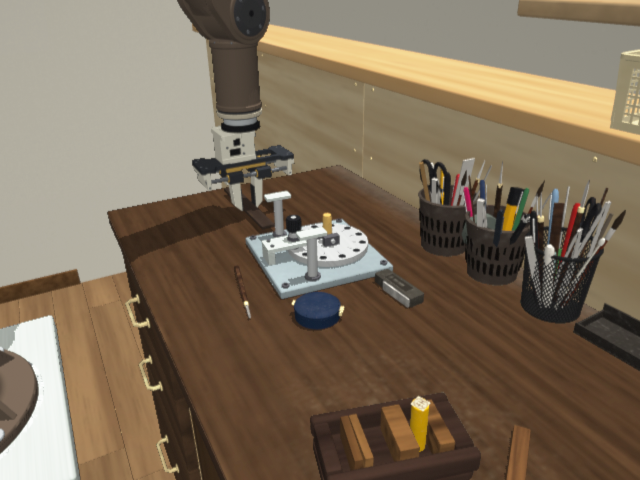

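View pics/top3.png

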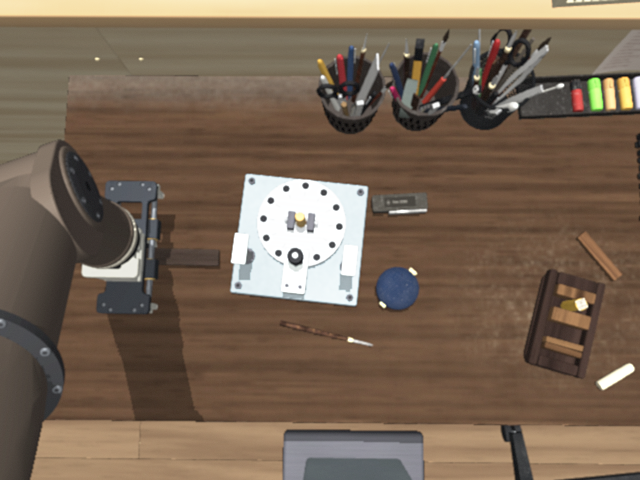

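The bar's visible end is at (190,258), its right end at column 219, clear of the plate's left edge at 232, and it is about 10 mm above the desk. The knob is at (295,256). I lower gently and measure the knob.

>>> {"api": "step_arm", "payload": {
  "plan": [
    {"wx": 0,"wy": 0,"wz": 0,"tx": 0,"ty": 0,"tz": 0.2,"hand": 0},
    {"wx": 0,"wy": 0,"wz": 0,"tx": 0,"ty": 0,"tz": 0.2,"hand": 0},
    {"wx": 0,"wy": 0,"wz": 0,"tx": 0,"ty": 0,"tz": 0.15,"hand": 0},
    {"wx": 0,"wy": 0,"wz": 0,"tx": 0,"ty": 0,"tz": 0.1,"hand": 0},
    {"wx": 0,"wy": 0,"wz": 0,"tx": 0,"ty": 0,"tz": 0.1,"hand": 0},
    {"wx": 0,"wy": 0,"wz": 0,"tx": 0,"ty": 0,"tz": 0.05,"hand": 0},
    {"wx": 0,"wy": 0,"wz": 0,"tx": 0,"ty": 0,"tz": 0.05,"hand": 0},
    {"wx": 0,"wy": 0,"wz": 0,"tx": 0,"ty": 0,"tz": 0,"hand": 0},
    {"wx": 0,"wy": 0,"wz": 0,"tx": 0,"ty": 0,"tz": 0,"hand": 0},
    {"wx": 0,"wy": 0,"wz": 0,"tx": 0,"ty": 0,"tz": 0,"hand": 0}
  ]
}}

```text
clock: 7.02
position: [0.535, 0.3549, 0.0253]
ee_rot: [2.23, 2.213, 0.0]
force: [-0.1, 0.1, -1.1]
width: 0.277
```

Run:
```python
from h import *
from cell import arm
print(arm.observe()['force'],arm.observe()['position'])
im,P=cloud('top3.npz'); z=np.load('top3.npz')
Z=P[...,2]; s=im.astype(int).sum(-1)
def big(m):
    n,l,st,ce=cv2.connectedComponentsWithStats(m.astype(np.uint8)); i=1+np.argmax(st[1:,4]); return l==i,st[i],ce[i]
roi=np.zeros((480,640),bool); roi[235:275,275:315]=1
m,st,ce=big(roi&(Z>.078)&(Z<.092)); 
c=max(cv2.findContours(m.astype(np.uint8),cv2.RETR_EXTERNAL,cv2.CHAIN_APPROX_NONE)[0],key=cv2.contourArea)
print('knob top',st,np.nanmedian(Z[m]),ray(z,*ce,.084)*1000,cv2.minEnclosingCircle(np.array([ray(z,u,v,.084)[:2] for u,v in c[:,0]],np.float32)*1000))
roi=np.zeros((480,640),bool); roi[170:270,245:360]=1
m=roi&(Z>.022)&(Z<.034)&(s>400)
c=max(cv2.findContours(m.astype(np.uint8),cv2.RETR_EXTERNAL,cv2.CHAIN_APPROX_NONE)[0],key=cv2.contourArea)
print('disc',cv2.minEnclosingCircle(np.array([ray(z,u,v,.028)[:2] for u,v in c[:,0]],np.float32)*1000))
for a,b in ((225,255),(335,365)):
    roi=np.zeros((480,640),bool); roi[225:285,a:b]=1
    m,st,ce=big(roi&(Z>.088)&(Z<.099)); print('pad',st,ray(z,*ce,.094)*1000, rect(m,z,.094))
roi=np.zeros((480,640),bool); roi[165:320,225:375]=1
m,st,ce=big(roi&(Z>.009)&(s>300)); print('plate',rect(m&(Z<.02)|m,z,.014))
```

```text
[-0.11889658  0.05521138 -1.08793241] [0.53502885 0.35491913 0.02529402]
knob top [286 247  17  17 220] 0.08327773488237886 [529.02012468 116.93056371  84.        ] ((529.2479248046875, 116.88155364990234), 12.479085922241211)
disc ((588.6333618164062, 111.36544799804688), 70.01842498779297)
pad [231 233  18  31 424] [536.88328189 196.42274729  94.        ] ((536.9865112304688, 196.39816284179688), (20.481277465820312, 44.1042366027832), 84.29029846191406)
pad [341 245  16  31 417] [520.917453    37.83756823  94.        ] ((521.2097778320312, 37.82640838623047), (19.952198028564453, 44.045387268066406), 84.37191772460938)
plate ((566.0685424804688, 115.77967834472656), (203.4870147705078, 193.5747528076172), 84.30889892578125)
```

>>> {"api": "step_arm", "payload": {
  "plan": [
    {"wx": 0,"wy": 0,"wz": 0,"tx": 0,"ty": 0,"tz": 0.05,"hand": 0},
    {"wx": 0,"wy": 0,"wz": 0,"tx": 0,"ty": 0,"tz": 0.05,"hand": 0},
    {"wx": 0,"wy": 0,"wz": 0,"tx": 0,"ty": 0,"tz": 0.05,"hand": 0},
    {"wx": 0,"wy": 0,"wz": 0,"tx": 0,"ty": 0,"tz": 0.05,"hand": 0},
    {"wx": 0,"wy": 0,"wz": 0,"tx": 0,"ty": 0,"tz": 0,"hand": 0},
    {"wx": 0,"wy": 0,"wz": 0,"tx": 0,"ty": 0,"tz": 0,"hand": 0},
    {"wx": 0,"wy": 0,"wz": 0,"tx": 0,"ty": 0,"tz": 0,"hand": 0},
    {"wx": 0,"wy": 0,"wz": 0,"tx": 0,"ty": 0,"tz": 0,"hand": 0},
    {"wx": 0,"wy": 0,"wz": 0,"tx": 0,"ty": 0,"tz": 0,"hand": 0},
    {"wx": 0,"wy": 0,"wz": 0,"tx": 0,"ty": 0,"tz": 0,"hand": 0}
  ]
}}

```text
clock: 7.85
position: [0.535, 0.3549, 0.0233]
ee_rot: [-2.23, -2.213, -0.0]
force: [0.4, -0.4, -1.6]
width: 0.275
```

Run:
```python
from cell import arm
s=arm.observe(); print(s['force'],s['position'],s['ft_torque'])
```

```text
[ 0.40282872 -0.40045467 -1.59271249] [0.53498801 0.35491595 0.02327044] [-0.10196524  0.03023014 -0.01248672]
```

>>> {"api": "step_arm", "payload": {
  "plan": [
    {"wx": 0,"wy": 0,"wz": 0,"tx": 0,"ty": 0,"tz": 0.03,"hand": 0},
    {"wx": 0,"wy": 0,"wz": 0,"tx": 0,"ty": 0,"tz": 0.03,"hand": 0},
    {"wx": 0,"wy": 0,"wz": 0,"tx": 0,"ty": 0,"tz": 0.03,"hand": 0},
    {"wx": 0,"wy": 0,"wz": 0,"tx": 0,"ty": 0,"tz": 0,"hand": 0},
    {"wx": 0,"wy": 0,"wz": 0,"tx": 0,"ty": 0,"tz": 0,"hand": 0},
    {"wx": 0,"wy": 0,"wz": 0,"tx": 0,"ty": 0,"tz": 0,"hand": 0},
    {"wx": 0,"wy": 0,"wz": 0,"tx": 0,"ty": 0,"tz": 0,"hand": 0},
    {"wx": 0,"wy": 0,"wz": 0,"tx": 0,"ty": 0,"tz": 0,"hand": 0},
    {"wx": 0,"wy": 0,"wz": 0,"tx": 0,"ty": 0,"tz": 0,"hand": 0},
    {"wx": 0,"wy": 0,"wz": 0,"tx": 0,"ty": 0,"tz": 0,"hand": 0}
  ]
}}

```text
clock: 8.68
position: [0.535, 0.3549, 0.0229]
ee_rot: [-2.23, -2.213, -0.0]
force: [-1.3, -0.8, 4.6]
width: 0.276
```

Run:
```python
from cell import arm
s=arm.observe(); print(s['force'],s['position'],s['ft_torque'])
```

```text
[-1.3163108  -0.84561156  4.59225073] [0.53501427 0.35491046 0.02285414] [-0.36836245  0.51753363  0.01316963]
```

>>> {"api": "step_arm", "payload": {
  "plan": [
    {"wx": 0,"wy": 0,"wz": 0,"tx": 0,"ty": 0,"tz": -0.03,"hand": 0.35},
    {"wx": 0,"wy": 0,"wz": 0,"tx": 0,"ty": 0,"tz": 0,"hand": 0.4},
    {"wx": 0,"wy": 0,"wz": 0,"tx": 0,"ty": 0,"tz": 0,"hand": 0.5},
    {"wx": 0,"wy": 0,"wz": 0,"tx": 0,"ty": 0,"tz": 0,"hand": 0.55},
    {"wx": 0,"wy": 0,"wz": 0,"tx": 0,"ty": 0,"tz": 0,"hand": 0.55},
    {"wx": 0,"wy": 0,"wz": 0,"tx": 0,"ty": 0,"tz": -0.5,"hand": 0.55},
    {"wx": 0,"wy": 0,"wz": 0,"tx": 0,"ty": 0,"tz": -1.0,"hand": 0.55},
    {"wx": 0,"wy": 0,"wz": 0,"tx": 0,"ty": 0,"tz": -2.0,"hand": 0.55},
    {"wx": 0,"wy": 0,"wz": 0,"tx": 0,"ty": 0,"tz": -3.0,"hand": 0.55},
    {"wx": 0,"wy": 0,"wz": 0,"tx": 0,"ty": 0,"tz": -3.0,"hand": 0.55}
  ]
}}

```text
clock: 9.52
position: [0.5346, 0.3545, 0.119]
ee_rot: [2.23, 2.213, -0.002]
force: [1.2, 0.3, 0.7]
width: 0.55
```

Run:
```python
from h import *
from cell import arm
s=arm.observe()
print(s['position'],s['force'],s['joints'],s['width'],s['clock'])
for n in ('wrist',):
    c=arm.calibration(n); im,d=arm.get_image(n)
    cv2.imwrite(f"pics/{n}4.png",im[:,:,::-1]); np.savez(f"{n}4.npz",im=im,d=d,**c)
```

```text
[0.53463705 0.35447676 0.11899651] [1.18786286 0.25519789 0.70958446] [-0.94194192  0.61011587  0.41732881  1.69449536 -0.30022767  0.90187882
 -0.4111991 ] 0.5497520865446629 9.5167
```

View pics/wrist4.png

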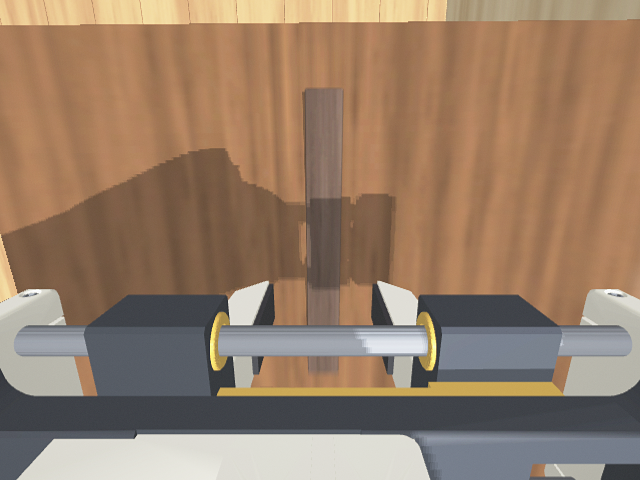

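The bar lies flat on the desk, columns 305–343, from row 88 downwards, parallel to the jaws' mid line. Next: turn the jaws along fixture y and go over the knob at (529, 117) mm.

Run:
```python
from h import *
from cell import arm
s=arm.observe()
plan(s['position'],s['ee_rot'],[.529,.117,.150],down(84.4),20,18)
```

```text
wx 0.00 wy 0.00 wz -0.79 | tx -1.20 ty -0.03 tz -0.13
wx 0.00 wy 0.00 wz -0.79 | tx -1.19 ty -0.13 tz -0.13
wx 0.00 wy 0.00 wz -0.79 | tx -1.17 ty -0.23 tz -0.13
wx 0.00 wy 0.00 wz -0.79 | tx -1.15 ty -0.33 tz -0.13
wx 0.00 wy 0.00 wz -0.79 | tx -1.12 ty -0.42 tz -0.13
wx 0.00 wy 0.00 wz -0.79 | tx -1.08 ty -0.51 tz -0.13
wx 0.00 wy 0.00 wz -0.79 | tx -1.03 ty -0.60 tz -0.13
wx 0.00 wy 0.00 wz -0.79 | tx -0.98 ty -0.68 tz -0.13
wx 0.00 wy 0.00 wz -0.79 | tx -0.92 ty -0.76 tz -0.13
wx 0.00 wy 0.00 wz -0.79 | tx -0.86 ty -0.83 tz -0.13
wx 0.00 wy 0.00 wz -0.79 | tx -0.78 ty -0.90 tz -0.13
wx 0.00 wy 0.00 wz -0.79 | tx -0.71 ty -0.97 tz -0.12
wx 0.00 wy 0.00 wz -0.79 | tx -0.63 ty -1.02 tz -0.13
wx 0.00 wy 0.00 wz -0.79 | tx -0.54 ty -1.07 tz -0.12
wx 0.00 wy 0.00 wz -0.79 | tx -0.45 ty -1.11 tz -0.13
wx 0.00 wy 0.00 wz -0.79 | tx -0.35 ty -1.14 tz -0.12
wx 0.00 wy 0.00 wz -0.79 | tx -0.26 ty -1.17 tz -0.13
wx 0.00 wy 0.00 wz -0.79 | tx -0.16 ty -1.18 tz -0.12
wx 0.00 wy 0.00 wz 0.00 | tx -0.07 ty -1.19 tz -0.13
wx 0.00 wy 0.00 wz 0.00 | tx -0.06 ty -1.20 tz -0.12
end [0.52898959 0.11697688 0.14996121] [0.14068928 3.13234027 0.00783521]
```

>>> {"api": "step_arm", "payload": {
  "plan": [
    {"wx": 0,"wy": 0,"wz": -0.79,"tx": -1.2,"ty": 0,"tz": -0.6,"hand": 0.55},
    {"wx": 0,"wy": 0,"wz": -0.79,"tx": -1.2,"ty": -0.15,"tz": -0.6,"hand": 0.55},
    {"wx": 0,"wy": 0,"wz": -0.79,"tx": -1.2,"ty": -0.25,"tz": -0.6,"hand": 0.55},
    {"wx": 0,"wy": 0,"wz": -0.79,"tx": -1.15,"ty": -0.35,"tz": -0.6,"hand": 0.55},
    {"wx": 0,"wy": 0,"wz": -0.79,"tx": -1.1,"ty": -0.4,"tz": -0.6,"hand": 0.55},
    {"wx": 0,"wy": 0,"wz": -0.79,"tx": -1.1,"ty": -0.5,"tz": 0,"hand": 0.55},
    {"wx": 0,"wy": 0,"wz": -0.79,"tx": -1.05,"ty": -0.6,"tz": 0,"hand": 0.55},
    {"wx": 0,"wy": 0,"wz": -0.79,"tx": -1.0,"ty": -0.7,"tz": 0,"hand": 0.55},
    {"wx": 0,"wy": 0,"wz": -0.79,"tx": -0.9,"ty": -0.75,"tz": 0,"hand": 0.55},
    {"wx": 0,"wy": 0,"wz": -0.79,"tx": -0.85,"ty": -0.85,"tz": 0,"hand": 0.55}
  ]
}}

```text
clock: 10.4
position: [0.5308, 0.2341, 0.1486]
ee_rot: [1.146, 2.924, 0.001]
force: [0.4, -0.9, 0.6]
width: 0.548
```

Run:
```python
from h import *
from cell import arm
s=arm.observe(); print(s['position'],s['joints'])
plan(s['position'],s['ee_rot'],[.529,.117,.150],down(84.4),10,9)
```

```text
[0.53083906 0.23412463 0.14855704] [-0.6624533   0.46534455  0.21579986  1.81723222 -0.12574862  0.87109045
  0.43569181]
wx 0.00 wy 0.00 wz -0.69 | tx -0.78 ty -0.87 tz -0.01
wx 0.00 wy 0.00 wz -0.69 | tx -0.72 ty -0.93 tz -0.02
wx 0.00 wy 0.00 wz -0.69 | tx -0.65 ty -0.98 tz -0.01
wx 0.00 wy 0.00 wz -0.69 | tx -0.58 ty -1.02 tz -0.02
wx 0.00 wy 0.00 wz -0.69 | tx -0.50 ty -1.06 tz -0.01
wx 0.00 wy 0.00 wz -0.69 | tx -0.42 ty -1.09 tz -0.02
wx 0.00 wy 0.00 wz -0.69 | tx -0.34 ty -1.12 tz -0.01
wx 0.00 wy 0.00 wz -0.69 | tx -0.26 ty -1.14 tz -0.02
wx 0.00 wy 0.00 wz -0.69 | tx -0.18 ty -1.16 tz -0.01
wx 0.00 wy 0.00 wz 0.00 | tx -0.10 ty -1.16 tz -0.02
end [0.52895336 0.11701959 0.15000733] [1.52119538e-01 3.13681839e+00 7.22199322e-04]
```

>>> {"api": "step_arm", "payload": {
  "plan": [
    {"wx": 0,"wy": 0,"wz": -0.69,"tx": -0.8,"ty": -0.85,"tz": 0,"hand": 0.55},
    {"wx": 0,"wy": 0,"wz": -0.69,"tx": -0.7,"ty": -0.95,"tz": 0,"hand": 0.55},
    {"wx": 0,"wy": 0,"wz": -0.69,"tx": -0.65,"ty": -1.0,"tz": 0,"hand": 0.55},
    {"wx": 0,"wy": 0,"wz": -0.69,"tx": -0.6,"ty": -1.0,"tz": 0,"hand": 0.55},
    {"wx": 0,"wy": 0,"wz": -0.69,"tx": -0.5,"ty": -1.05,"tz": 0,"hand": 0.55},
    {"wx": 0,"wy": 0,"wz": -0.69,"tx": -0.4,"ty": -1.1,"tz": 0,"hand": 0.55},
    {"wx": 0,"wy": 0,"wz": -0.69,"tx": -0.35,"ty": -1.1,"tz": 0,"hand": 0.55},
    {"wx": 0,"wy": 0,"wz": -0.69,"tx": -0.25,"ty": -1.15,"tz": 0,"hand": 0.55},
    {"wx": 0,"wy": 0,"wz": -0.69,"tx": -0.2,"ty": -1.15,"tz": 0,"hand": 0.55},
    {"wx": 0,"wy": 0,"wz": 0,"tx": -0.1,"ty": -0.8,"tz": 0,"hand": 0.55}
  ]
}}

```text
clock: 11.23
position: [0.5291, 0.1198, 0.1485]
ee_rot: [0.155, 3.137, -0.0]
force: [-0.3, -0.3, -0.3]
width: 0.55
```

Run:
```python
from h import *
from cell import arm
n='wrist'
c=arm.calibration(n); im,d=arm.get_image(n)
cv2.imwrite(f"pics/{n}5.png",im[:,:,::-1]); np.savez(f"{n}5.npz",im=im,d=d,**c)
s=arm.observe(); print(s['position'],s['ee_rot'],s['joints'],s['clock'])
plan(s['position'],s['ee_rot'],[.529,.117,.110],down(84.4),5)
```

```text
[0.52927896 0.11829122 0.14835674] [ 1.64377817e-01  3.13625706e+00 -1.49544689e-03] [-0.36957136  0.4087475   0.06706071  1.90021764 -0.03430254  0.8331118
  1.18110705] 11.2833
wx -0.00 wy 0.00 wz -0.01 | tx 0.00 ty -0.03 tz 0.77
wx -0.00 wy 0.00 wz -0.01 | tx 0.00 ty -0.02 tz 0.77
wx -0.00 wy 0.00 wz -0.01 | tx 0.01 ty -0.03 tz 0.77
wx -0.00 wy 0.00 wz -0.01 | tx 0.00 ty -0.02 tz 0.76
wx -0.00 wy 0.00 wz -0.01 | tx 0.01 ty -0.03 tz 0.77
end [0.52898441 0.11697975 0.10995773] [ 1.56166686e-01  3.13667914e+00 -1.49967934e-03]
```

View pics/wrist5.png

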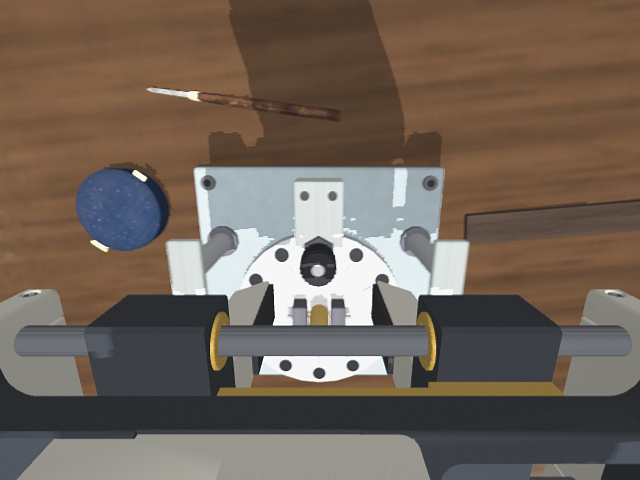

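The knob's top is at (318,268), centred between the jaws (columns ~322); the bar (465–640, 220) lies clear at right.

Run:
```python
from h import *
im,P=cloud('wrist5.npz'); z=np.load('wrist5.npz'); Z=P[...,2]
m=np.zeros((480,640),bool); m[245:290,295:345]=1; m&=(Z>.079)&(Z<.09)
n,l,st,ce=cv2.connectedComponentsWithStats(m.astype(np.uint8)); i=1+np.argmax(st[1:,4])
c=max(cv2.findContours((l==i).astype(np.uint8),cv2.RETR_EXTERNAL,cv2.CHAIN_APPROX_NONE)[0],key=cv2.contourArea)
print(st[i],np.nanmedian(Z[l==i]),cv2.minEnclosingCircle(np.array([ray(z,u,v,.084)[:2] for u,v in c[:,0]],np.float32)*1000))
```

```text
[ 300  249   39   38 1117] 0.08453220876419361 ((525.953857421875, 116.48796081542969), 12.865610122680664)
```

>>> {"api": "step_arm", "payload": {
  "plan": [
    {"wx": 0,"wy": 0,"wz": 0,"tx": 0,"ty": -0.1,"tz": 0.7,"hand": 0.55},
    {"wx": 0,"wy": 0,"wz": 0,"tx": 0,"ty": 0,"tz": 0.8,"hand": 0.55},
    {"wx": 0,"wy": 0,"wz": 0,"tx": 0,"ty": 0,"tz": 0.8,"hand": 0.55},
    {"wx": 0,"wy": 0,"wz": 0,"tx": 0,"ty": 0,"tz": 0.5,"hand": 0.55},
    {"wx": 0,"wy": 0,"wz": 0,"tx": 0,"ty": 0,"tz": 0.2,"hand": 0.55},
    {"wx": 0,"wy": 0,"wz": 0,"tx": 0,"ty": 0,"tz": 0,"hand": 0.55},
    {"wx": 0,"wy": 0,"wz": 0,"tx": 0,"ty": 0,"tz": 0,"hand": 0.55},
    {"wx": 0,"wy": 0,"wz": 0,"tx": 0,"ty": 0,"tz": 0,"hand": 0.55},
    {"wx": 0,"wy": 0,"wz": 0,"tx": 0,"ty": 0,"tz": 0,"hand": 0.55},
    {"wx": 0,"wy": 0,"wz": 0,"tx": 0,"ty": 0,"tz": 0,"hand": 0.55}
  ]
}}

```text
clock: 12.12
position: [0.529, 0.1205, 0.1179]
ee_rot: [0.158, 3.137, 0.0]
force: [-1.2, 0.1, -0.5]
width: 0.548
```

Run:
```python
from h import *
from cell import arm
s=arm.observe(); print(s['position'],s['force'],s['clock'])
plan(s['position'],s['ee_rot'],[.529,.117,.078],down(84.4),5)
```

```text
[0.52897165 0.12045465 0.11793675] [-1.18206014  0.06338635 -0.47632303] 12.1167
wx 0.00 wy 0.00 wz -0.01 | tx -0.01 ty -0.07 tz 0.80
wx 0.00 wy 0.00 wz -0.01 | tx -0.01 ty -0.07 tz 0.80
wx 0.00 wy 0.00 wz -0.01 | tx -0.00 ty -0.07 tz 0.80
wx 0.00 wy 0.00 wz -0.01 | tx -0.01 ty -0.07 tz 0.80
wx 0.00 wy 0.00 wz -0.01 | tx -0.00 ty -0.06 tz 0.79
end [0.52895858 0.11705096 0.07803592] [1.49896448e-01 3.13743980e+00 4.18100128e-04]
```

>>> {"api": "step_arm", "payload": {
  "plan": [
    {"wx": 0,"wy": 0,"wz": 0,"tx": 0.05,"ty": -0.36,"tz": 0.4,"hand": 0.55},
    {"wx": 0,"wy": 0,"wz": 0,"tx": 0,"ty": 0,"tz": 0.7,"hand": 0.55},
    {"wx": 0,"wy": 0,"wz": 0,"tx": 0,"ty": 0,"tz": 0.8,"hand": 0.55},
    {"wx": 0,"wy": 0,"wz": 0,"tx": 0,"ty": 0,"tz": 0.8,"hand": 0.55},
    {"wx": 0,"wy": 0,"wz": 0,"tx": 0,"ty": 0,"tz": 0.6,"hand": 0.55},
    {"wx": 0,"wy": 0,"wz": 0,"tx": 0,"ty": 0,"tz": 0.4,"hand": 0.55},
    {"wx": 0,"wy": 0,"wz": 0,"tx": 0,"ty": 0,"tz": 0.25,"hand": 0.55},
    {"wx": 0,"wy": 0,"wz": 0,"tx": 0,"ty": 0,"tz": 0,"hand": 0.55},
    {"wx": 0,"wy": 0,"wz": 0,"tx": 0,"ty": 0,"tz": 0,"hand": 0.55},
    {"wx": 0,"wy": 0,"wz": 0,"tx": 0,"ty": 0,"tz": 0,"hand": 0.55}
  ]
}}

```text
clock: 12.95
position: [0.5281, 0.1169, 0.0784]
ee_rot: [0.158, 3.137, 0.0]
force: [0.5, 0.4, -0.0]
width: 0.549
```

Run:
```python
from h import *
from cell import arm
s=arm.observe(); print(s['position'],s['force'],s['clock'])
for n in ('wrist','scene'):
    c=arm.calibration(n); im,d=arm.get_image(n)
    if n=='scene': im=cv2.resize(im[100:320,200:420],(600,600))
    cv2.imwrite(f"pics/{n}6.png",im[:,:,::-1])
```

```text
[0.52812763 0.1169384  0.07839688] [ 0.47199133  0.36958345 -0.03286868] 12.95
```

View pics/wrist6.png

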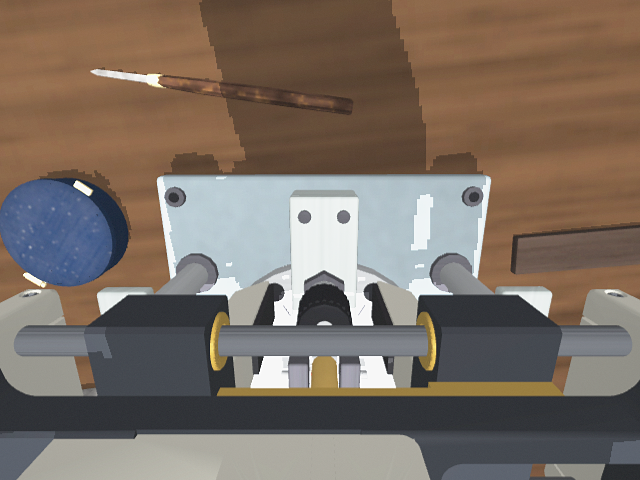

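View pics/scene6.png

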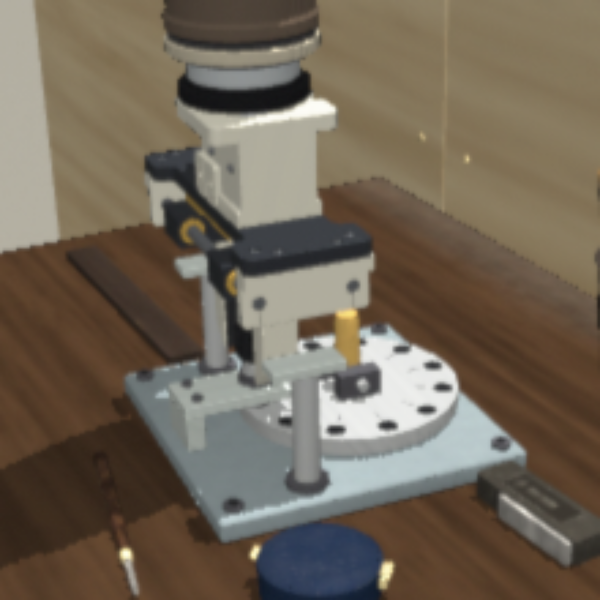

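The knob (324,320) sits centred between the pads, and nothing is touching. The bar lies flat at upper left of the scene view, with the tin, case and graver untouched. Closing now.

>>> {"api": "step_arm", "payload": {
  "plan": [
    {"wx": 0,"wy": 0,"wz": 0,"tx": 0,"ty": 0,"tz": 0,"hand": 0.5},
    {"wx": 0,"wy": 0,"wz": 0,"tx": 0,"ty": 0,"tz": 0,"hand": 0.42},
    {"wx": 0,"wy": 0,"wz": 0,"tx": 0,"ty": 0,"tz": 0,"hand": 0.36},
    {"wx": 0,"wy": 0,"wz": 0,"tx": 0,"ty": 0,"tz": 0,"hand": 0.3},
    {"wx": 0,"wy": 0,"wz": 0,"tx": 0,"ty": 0,"tz": 0,"hand": 0.25},
    {"wx": 0,"wy": 0,"wz": 0,"tx": 0,"ty": 0,"tz": 0,"hand": 0.1},
    {"wx": 0,"wy": 0,"wz": 0,"tx": 0,"ty": 0,"tz": 0,"hand": 0},
    {"wx": 0,"wy": 0,"wz": 0,"tx": 0,"ty": 0,"tz": 0,"hand": 0},
    {"wx": 0,"wy": 0,"wz": 0,"tx": 0,"ty": 0,"tz": 0,"hand": 0},
    {"wx": 0,"wy": 0,"wz": 0,"tx": 0,"ty": 0,"tz": 0,"hand": 0}
  ],
  "force": 45
}}

```text
clock: 13.88
position: [0.528, 0.1175, 0.0782]
ee_rot: [0.157, 3.137, 0.001]
force: [0.1, 4.6, -0.2]
width: 0.25
```

Run:
```python
from cell import arm
s=arm.observe(); print(s['position'],s['force'],s['ft_torque'],s['width'],s['clock'])
```

```text
[0.52799963 0.1174876  0.07818163] [ 0.06297859  4.62087864 -0.15847882] [ 1.01167346 -0.04684573 -0.00998918] 0.25040355409731935 13.8833
```

>>> {"api": "step_arm", "payload": {
  "plan": [
    {"wx": 0,"wy": 0,"wz": 0,"tx": 0,"ty": 0.06,"tz": 0,"hand": 0},
    {"wx": 0,"wy": 0,"wz": 0,"tx": 0,"ty": 0,"tz": 0,"hand": 0},
    {"wx": 0,"wy": 0,"wz": 0,"tx": 0,"ty": 0,"tz": -0.1,"hand": 0},
    {"wx": 0,"wy": 0,"wz": 0,"tx": 0,"ty": 0,"tz": -0.2,"hand": 0},
    {"wx": 0,"wy": 0,"wz": 0,"tx": 0,"ty": 0,"tz": -0.2,"hand": 0},
    {"wx": 0,"wy": 0,"wz": 0,"tx": 0,"ty": 0,"tz": -0.2,"hand": 0},
    {"wx": 0,"wy": 0,"wz": 0,"tx": 0,"ty": 0,"tz": -0.2,"hand": 0},
    {"wx": 0,"wy": 0,"wz": 0,"tx": 0,"ty": 0,"tz": -0.1,"hand": 0},
    {"wx": 0,"wy": 0,"wz": 0,"tx": 0,"ty": 0,"tz": 0,"hand": 0},
    {"wx": 0,"wy": 0,"wz": 0,"tx": 0,"ty": 0,"tz": 0,"hand": 0}
  ]
}}

```text
clock: 14.72
position: [0.528, 0.1175, 0.0882]
ee_rot: [0.158, 3.137, 0.0]
force: [0.7, 3.8, -3.9]
width: 0.25
```

Run:
```python
from cell import arm
s=arm.observe(); print(s['position'],s['force'],s['ft_torque'],s['width'],s['clock'])
```

```text
[0.52800669 0.1174699  0.08821679] [ 0.72467384  3.75679318 -3.90780927] [ 0.82374081 -0.28552404  0.06150861] 0.2495105163367813 14.7167
```

>>> {"api": "step_arm", "payload": {
  "plan": [
    {"wx": 0,"wy": 0,"wz": 0,"tx": 0,"ty": 0.08,"tz": -0.1,"hand": 0},
    {"wx": 0,"wy": 0,"wz": 0,"tx": 0,"ty": 0,"tz": -0.1,"hand": 0},
    {"wx": 0,"wy": 0,"wz": 0,"tx": 0,"ty": 0,"tz": -0.1,"hand": 0},
    {"wx": 0,"wy": 0,"wz": 0,"tx": 0,"ty": 0,"tz": -0.1,"hand": 0},
    {"wx": 0,"wy": 0,"wz": 0,"tx": 0,"ty": 0,"tz": -0.1,"hand": 0},
    {"wx": 0,"wy": 0,"wz": 0,"tx": 0,"ty": 0,"tz": -0.05,"hand": 0},
    {"wx": 0,"wy": 0,"wz": 0,"tx": 0,"ty": 0,"tz": -0.05,"hand": 0},
    {"wx": 0,"wy": 0,"wz": 0,"tx": 0,"ty": 0,"tz": 0,"hand": 0},
    {"wx": 0,"wy": 0,"wz": 0,"tx": 0,"ty": 0,"tz": 0,"hand": 0},
    {"wx": 0,"wy": 0,"wz": 0,"tx": 0,"ty": 0,"tz": 0,"hand": 0}
  ]
}}

```text
clock: 15.55
position: [0.528, 0.1177, 0.0941]
ee_rot: [-0.159, -3.137, 0.001]
force: [0.8, -2.6, -5.2]
width: 0.251
```

Run:
```python
from cell import arm
s=arm.observe(); print(s['position'],s['force'],s['ft_torque'],s['width'],s['clock'])
```

```text
[0.52796989 0.11769065 0.09405161] [ 0.75827783 -2.62861679 -5.21370797] [-0.68148408 -0.26965963 -0.02038036] 0.25089928394946615 15.55
```

>>> {"api": "step_arm", "payload": {
  "plan": [
    {"wx": 0,"wy": 0,"wz": 0,"tx": 0,"ty": -0.03,"tz": 0,"hand": 0},
    {"wx": 0,"wy": 0,"wz": 0,"tx": 0,"ty": 0,"tz": -0.03,"hand": 0},
    {"wx": 0,"wy": 0,"wz": 0,"tx": 0,"ty": 0,"tz": -0.03,"hand": 0},
    {"wx": 0,"wy": 0,"wz": 0,"tx": 0,"ty": 0,"tz": -0.03,"hand": 0},
    {"wx": 0,"wy": 0,"wz": 0,"tx": 0,"ty": 0,"tz": 0,"hand": 0},
    {"wx": 0,"wy": 0,"wz": 0,"tx": 0,"ty": 0,"tz": 0,"hand": 0},
    {"wx": 0,"wy": 0,"wz": 0,"tx": 0,"ty": 0,"tz": 0,"hand": 0},
    {"wx": 0,"wy": 0,"wz": 0,"tx": 0,"ty": 0,"tz": 0,"hand": 0},
    {"wx": 0,"wy": 0,"wz": 0,"tx": 0,"ty": 0,"tz": 0,"hand": 0},
    {"wx": 0,"wy": 0,"wz": 0,"tx": 0,"ty": 0,"tz": 0,"hand": 0}
  ],
  "force": 55
}}

```text
clock: 16.38
position: [0.5279, 0.1177, 0.0944]
ee_rot: [-0.158, -3.137, 0.001]
force: [3.6, -3.2, -15.3]
width: 0.253
```

Run:
```python
from h import *
from cell import arm
s=arm.observe(); print(s['position'],s['force'],s['ft_torque'],s['width'],s['clock'])
for n in ('wrist','scene','top'):
    c=arm.calibration(n); im,d=arm.get_image(n)
    np.savez(f"{n}7.npz",im=im,d=d,**c)
    if n=='scene': im=cv2.resize(im[100:320,200:420],(600,600))
    cv2.imwrite(f"pics/{n}7.png",im[:,:,::-1])
```

```text
[0.52790343 0.11768079 0.09439038] [  3.59983995  -3.19162087 -15.25169736] [-0.51832661 -0.93188276 -0.00899869] 0.2525121165734512 16.3833
```

View pics/scene7.png

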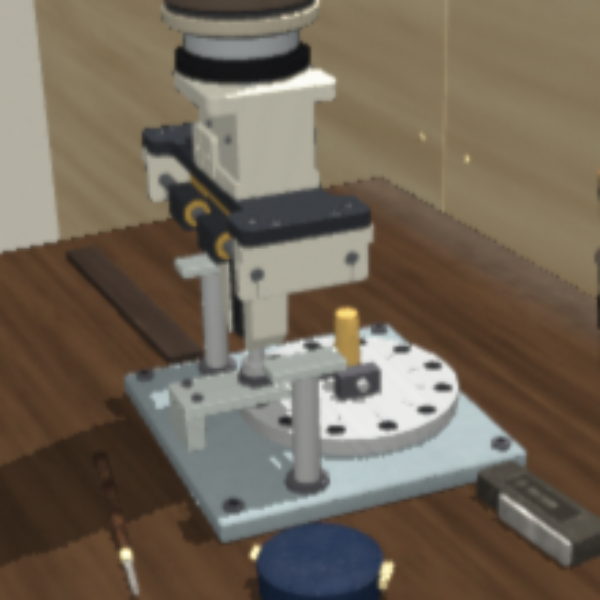

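View pics/top7.png

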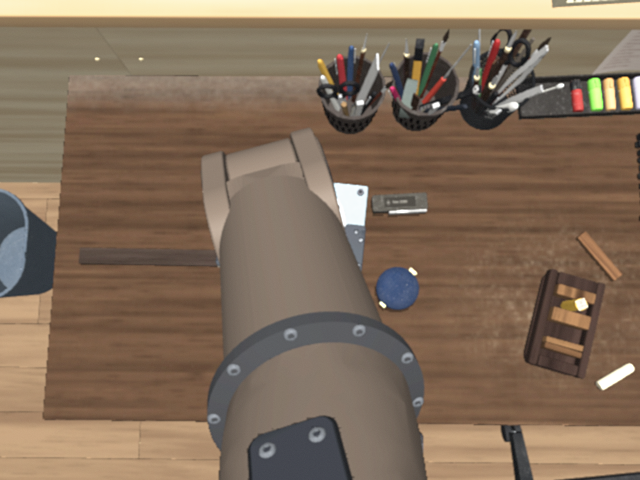

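View pics/wrist7.png

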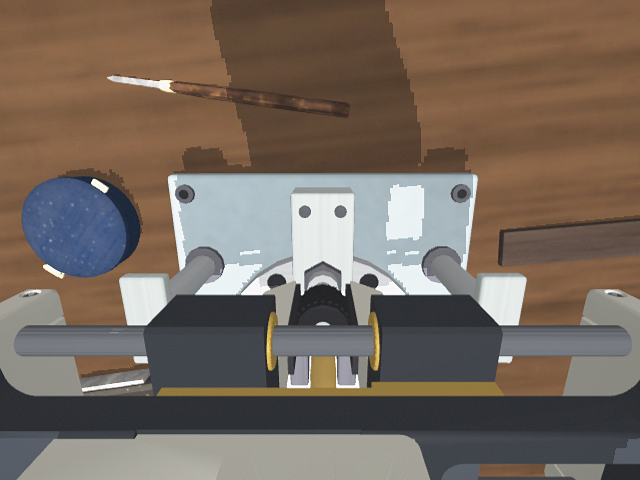

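>>> {"api": "step_arm", "payload": {
  "plan": [
    {"wx": 0,"wy": 0,"wz": 0,"tx": 0,"ty": 0,"tz": 0,"hand": 0},
    {"wx": 0,"wy": 0,"wz": 0,"tx": 0,"ty": 0,"tz": 0,"hand": 0},
    {"wx": 0,"wy": 0,"wz": 0,"tx": 0,"ty": 0,"tz": 0,"hand": 0},
    {"wx": 0,"wy": 0,"wz": 0,"tx": 0,"ty": 0,"tz": 0,"hand": 0},
    {"wx": 0,"wy": 0,"wz": 0,"tx": 0,"ty": 0,"tz": 0,"hand": 0},
    {"wx": 0,"wy": 0,"wz": 0,"tx": 0,"ty": 0,"tz": 0,"hand": 0},
    {"wx": 0,"wy": 0,"wz": 0,"tx": 0,"ty": 0,"tz": 0,"hand": 0},
    {"wx": 0,"wy": 0,"wz": 0,"tx": 0,"ty": 0,"tz": 0,"hand": 0},
    {"wx": 0,"wy": 0,"wz": 0,"tx": 0,"ty": 0,"tz": 0,"hand": 0},
    {"wx": 0,"wy": 0,"wz": 0,"tx": 0,"ty": 0,"tz": 0,"hand": 0}
  ]
}}

```text
clock: 17.37
position: [0.5279, 0.1177, 0.0944]
ee_rot: [-0.158, -3.137, 0.001]
force: [5.1, -2.1, -13.7]
width: 0.249
```

Run:
```python
from h import *
from cell import arm
s=arm.observe(); print(s['position'],s['force'],s['width'],s['clock'])
im,P=cloud('top7.npz'); z=np.load('top7.npz')
m=np.zeros((480,640),bool); m[245:272,70:215]=1; m&=im.astype(int).sum(-1)<190
Z=P[...,2]; print('bar z',np.nanmedian(Z[252:262,90:210]), np.nanmedian(Z[255:260,85:95]),np.nanmedian(Z[255:260,200:210]))
```

```text
[0.52787026 0.117693   0.0943822 ] [  5.09396264  -2.08400718 -13.71568448] 0.2493966154467981 17.3667
bar z 0.006815760429758996 0.006649889013121444 0.0067057904289226835
```

```bash
python3 -c "
from cell import arm
print(arm.sign_off()); print(arm.observe()['force'])"
```

```text
the job is handed in; nothing more can be done
None
the job is handed in; nothing more can be done
```

I lifted the bar off and laid it flat on the desk beside the fixture on its +y side. I then pulled the plunger up by its knob to the stop and handed in at 17.4 s of robot time, still gripping it. No verdict was reported.

- **Bar:** I lowered it until it touched the desk (about 4.6 N) before opening the jaws. Afterwards its top measured 6.7–6.8 mm above the desk at both ends and the middle, which matches a 7 mm bar lying flat.
- **Plunger:** The tool rose 16.2 mm from where it gripped the knob. The downward pull went from about 5 N (spring alone) to 14–15 N, which shows it is against the hard stop. The grip is set to 55 N.
- **Hold:** One second later the height was the same. The downward pull read 13.7 N instead of 15.3 N, and the sideways force had gone from 3.6 to 5.1 N. I took these small drifts as sensor noise or slight settling.
- **Other objects:** The ink tin, stone case and graver look untouched in the last pictures, but I did not measure their positions again.
- **Disagreement:** The wrist camera put the knob about 3 mm lower in x than the top camera did. I kept close to the top camera, whose value also fitted the pillars and the disc.

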